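Park the locked head of the craft-table trimmer

ROBOT

A 6-joint arm with a two-finger parallel gripper is mounted at the origin on the work surface. World frame = base frame: x ahead of the robot, y to its left, z up, the work surface at z = 0. Lengths are in mm, angles in rad, forces in N, time in s.
With the tool pointing down it reaches from about 375 to 900 mm from the base axis. Payload 3.1 kg.
Tool frame: the origin (TCP) lies at the very end of the fingers, on their centre line; the grasp point (between the pads) lies 19 mm behind it; z points along the fingers, y is the line along which they close (so a half turn about z gives the same grasp; the last joint's range is limited). The gripper opens to 87 mm and grips with 3 to 60 N. Pads are 19 mm wide; open, the fingers measure 117 mm over their backs; the gripper's body (75 mm by 190 mm) begins 51 mm behind the grasp point.
Start: joints at [1.036, 0.527, 1.433, -0, 1.181, -0.178], TCP at [217.671, 585.846, 199.648] pointing down, gripper open.
Joint ranges: [-3.08, 3.08], [-0.75, 2.2], [0.22, 2.44], [-1.43, 4.57], [0, 2.65], [-2.85, 2.85]. Speed limits (rad/s): [2.79, 2.79, 3.14, 3.14, 3.14, 3.14].

INTERFACE

Orientations are given as a rotation vector (axis times angle).
In Python, from plant import observe, camera, get_calibration, finish_job gives the robot as it stands. The module is installed in compiled form; this text tells all that it offers.
- The arm moves only by the tool apply_moves, never from a script. Its argument "moves" is a list of rows, each a list of 6 numbers: the shift along the world's x, y, z in mm, then the turn, a rotation vector about the world's x, y, z in rad. A call has 1 to 10 rows; each row is the pose to reach, as a shift and turn from the pose commanded when the call began; what a row does not reach only later rows make up. A row lasts 1/10 s, in which the tool goes at most 50 mm and 8.59 degrees, less where a joint would pass 70% of its speed; a pose out of reach is approached as far as the arm can. A call with a gripper value outside its range is refused whole. "claw" is the finger opening in mm, from 0 to 87, set as the call begins (left out, the last holds). The fingers move at their own pace and stop on an object; the grip force is fixed at half the most. Time passes only in rows, so rows that repeat a pose let the fingers close. It gives the time, the measured TCP pose, the force, the opening and the grip force at its end, in the units of the state.
- observe(): the state, without advancing time (a new reading comes with each control period).
- camera(name): name is "scene" or "side" or "wrist"; returns the picture (480x640x3 uint8, red, green, blue); there is no depth.
- get_calibration(name): a dict with "mtx" (3x3 intrinsics, pixels), "extrinsics" (4x4, takes a point from camera to world coordinates). Camera axes: x right, y up, looking along -z (the intrinsics and any distortion apply to the point x, -y, -z); pixel columns grow to the right and rows downward; lengths in mm; the calibration is good to about 2 mm. A picture is of the moment at which its call begins: read the wrist's pose just before it. get_calibration takes no time and is no camera call; for the wrist camera it gives the pose at the moment of the call.
- finish_job(): hands the job in; it is judged then, once.
The state is a dict: "time_s": time; "joints": joint angles; "joint_velocities": joint speeds; "tau": joint torques, N m; "ee_pos": TCP position; "eef_rot": TCP orientation; "contact_force": force on the tool from outside, world axes, zero at the start; "moment": the same for the moment, N m; "grip_width": opening from 0.0 (shut) to 1.0 (fully open); "grip_force": force on a finger pad.
Only numpy, scipy, OpenCV 4.12 (cv2) and the standard library are available. Lean on these libraries where they do the work, as an engineer would, in place of code of your own. Each camera call takes 0.05 s, during which the arm holds its last target. There are 200 camera calls.

TASK

Clear the trimmer for the next sheet of card: with your fingertips press the locking bar on top of its sliding head, and keep it held down all the way while you slide the head along the rail, right up against the tall square stop (not the low round one at the other end). Then let the bar spring up again so that the head is locked there, and move clear. Do not pick anything up, and leave the other things on the table where they are.

Things in the scene. Friction and masses are not known exactly. Their poses are not given: they have to be found in the camera images.
- trimmer: Rail trimmer, fixed to the table: a flat grey board 170 (own x) by 400 (own y) by 18 mm thick, with a straight aluminium rail 20 mm wide and 42 mm high above the table, running along its own y at own x = +30 mm. Origin: centre of the board's underside, on the table. Its yaw is the rail's yaw (within 0.5 rad of 0).
- head_center (a point): Point on the sliding head, on the rail's centre line, 56 mm above the table, midway along the head. The head is a grey block riding on the rail, 56 mm across the rail and 80 mm along it, top face at 56 mm. At each end along the rail an upright lip 9 mm thick and 46 mm wide rises to 76 mm; the 62 mm wide space between the lips, open to both sides, holds the locking bar, so a fingertip pressing the bar can push against either lip.
- bar_top (a point): Centre of the top face of the locking bar: a black flat push bar 28 mm across the rail by 58 mm along it, in the head between the two lips. Its top stands 66 mm above the table when up (10 mm above the head's top face) and 58 mm when fully pressed. The point moves with the bar.
- bar (a joint): How far the locking bar is pressed down, m: 0 up, 0.008 fully down. It starts to give at about 4 N, is fully down at about 7 N and springs back up by itself. It works a blade, 3 mm deep in notches under the rail: up, the head is locked (1 mm of play each way); pressed over 3 mm, the head slides with about 1 N. Let go over any notch, it locks there.
- head (a joint): Position of the head along the rail, m: 0 at mid-rail, growing along the trimmer's own +y; it runs from -0.095 (against one stop) to +0.095 (against the other). Starts locked at mid-rail. Notches lie every 0.019, the last ones at the two ends: there the bar comes right up only if the head is within about 1 mm of the stop.
- tall_stop: The tall end stop where the head must be parked: a fixed grey square block 50 x 50 mm in plan, its top 90 mm above the table, standing on the board over one end of the rail (which end varies). Origin: centre of its foot, on the rail's line, 18 mm above the table. Its centre is 160 mm from the rail's middle; the head's end face touches it when head_center is 65 mm from this origin.
- low_stop: The other end stop, not the one wanted: a fixed grey round post 50 mm in diameter, its top 52 mm above the table, over the other end of the rail. Origin: centre of its foot, 18 mm above the table.
- tape: Bystander, loose: roll of amber tape lying flat on the trimmer's board, 66 mm diameter, 19 mm high. Origin: centre of its underside.
- glue: Bystander, loose: white and grey glue stick standing on the trimmer's board, 29 mm diameter, 72 mm high. Origin: centre of its foot.
- cone: Bystander, loose: brown pine cone standing beyond the board, 50 mm diameter, 62 mm high. Origin: centre of its foot.
- tree: Bystander, loose: small green toy fir tree standing beyond the board, 44 mm diameter, 92 mm high. Origin: centre of its foot.
- mug: Bystander, loose: white mug standing beyond the board, 76 mm diameter and a handle, 75 mm high. Origin: centre of its foot.
- scissors: Bystander, loose: scissors lying flat on the robot's side of the board, about 145 mm long, 9 mm high. Origin: near the pivot, on the table.
- marker: Bystander, loose: white and grey marker pen lying on the robot's side of the board, 127 mm long, 13 mm thick. Origin: underside, near its middle.

How it is judged (in metres and radians):
On the way, in this order (a step that is already met when the one before it is completed fails the run):
1. the locking bar is pressed at least 3 mm, with the head still within 20 mm of where it started (value of joint bar above 0.003 m and distance of head_center from where it was at the start of the episode below 0.02 m), for 0.1 s.
2. the head is against the tall stop (within 5 mm) with the bar still held down (value of joint bar above 0.0015 m and horizontal distance between head_center and tall_stop below 0.07 m), for 0.1 s.
At the end, for the whole second after the job is handed in: The head's end is within 5 mm of the tall stop (head_center within 70 mm of the stop's origin, horizontally), the bar has sprung up (pressed less than 1 mm), and the robot is clear (horizontal distance between head_center and tall_stop below 0.07 m and value of joint bar below 0.001 m); the robot touches nothing.
It fails at once if the bar is let up (pressed less than 1 mm) while the head is between its start and the stops (12 to 83 mm from mid-rail) (value of joint bar below 0.001 m and (value of joint head between 0.012 and 0.083 m or value of joint head between -0.083 and -0.012 m)).
It fails at once if a bystander is moved more than 20 mm (pushed, lifted or carried) (distance of any of tape, glue, cone, tree, mug, scissors, marker from where it was at the start of the episode above 0.02 m).
It also fails if it takes over 35 s, if anything falls off the work surface, if the arm or the gripper's body presses on something with over 40 N, if the wrist force passes 120 N, or if a joint passes its speed limit or range.

## Working session

There is one attempt and no reset: what is moved stays moved. The work goes in short steps, Python scripts to look and compute and a tool call to move; the robot and the scene stay as the last step left them, time stands still between calls to the robot, and variables do not carry over. Pictures are saved under pics/ and viewed, at most 10 in all, crops included, and the job is handed in when it is done.

Besides the shell and the picture viewer there is one more tool, called after "Call:" by a JSON object that holds its "api" and its "payload", one argument or row to a line. apply_moves: Moves the arm, as the interface text tells. Its arguments: {"type":"object","properties":{"moves":{"type":"array"},"claw":{"type":"number"}},"required":["moves"]}

```bash
mkdir -p pics
cat > h.py <<'E'
import numpy as np, cv2
from plant import *
def ray(cal,u,v):
    K=np.array(cal["mtx"]);E=np.array(cal["extrinsics"])
    d=np.linalg.inv(K)@[u,v,1]; d=E[:3,:3]@[d[0],-d[1],-d[2]]
    return E[:3,3],d
def onplane(cal,u,v,z):
    o,d=ray(cal,u,v); return o+d*(z-o[2])/d[2]
def proj(cal,p):
    K=np.array(cal["mtx"]);E=np.array(cal["extrinsics"])
    q=E[:3,:3].T@(np.array(p)-E[:3,3]); q=K@[q[0],-q[1],-q[2]]; return q[:2]/q[2]
E
python3 - <<'E'
from h import *
for n in ("scene","side"):
    cv2.imwrite(f"pics/{n}0.png",camera(n)[:,:,::-1]); c=get_calibration(n); print(n,c.keys(),np.round(c["extrinsics"],2).tolist(),np.round(c["mtx"],1).tolist())
s=observe();print(s)
E
```

```text
scene dict_keys(['mtx', 'extrinsics']) [[0.5, -0.45, 0.74, 1276.8], [0.87, 0.27, -0.42, -370.63], [-0.01, 0.85, 0.53, 552.01], [0.0, 0.0, 0.0, 1.0]] [[599.2, 0.0, 321.8], [0.0, 599.2, 238.6], [0.0, 0.0, 1.0]]
side dict_keys(['mtx', 'extrinsics']) [[-0.9, 0.34, -0.28, 310.34], [-0.44, -0.69, 0.58, 578.46], [0.01, 0.64, 0.77, 809.01], [0.0, 0.0, 0.0, 1.0]] [[548.5, 0.0, 317.2], [0.0, 548.5, 232.7], [0.0, 0.0, 1.0]]
{'time_s': 0.1, 'joints': array([ 1.03650644e+00,  5.28360954e-01,  1.43378695e+00, -2.33099716e-05,
        1.18141299e+00, -1.78512823e-01]), 'joint_velocities': array([-0.00019358, -0.00416766, -0.00362084,  0.00111603, -0.00119402,
        0.00024239]), 'tau': array([ 3.09859588e-04, -4.40988457e+01, -1.77151805e+01,  6.35103229e-02,
        5.33804332e-02, -5.16734815e-05]), 'ee_pos': array([217.31575228, 585.23939657, 198.77300414]), 'eef_rot': array([-5.55778658e-01, -3.09136193e+00,  2.90860208e-03]), 'contact_force': array([-0.00343614,  0.23528729, -0.21881917]), 'moment': array([0.01917316, 0.0364031 , 0.00694647]), 'grip_force': 0.0, 'grip_width': 0.9985299750748495}
```

View pics/scene0.png

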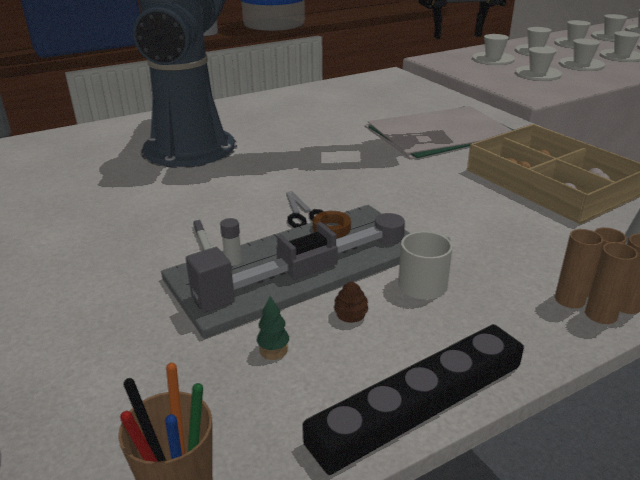

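View pics/side0.png

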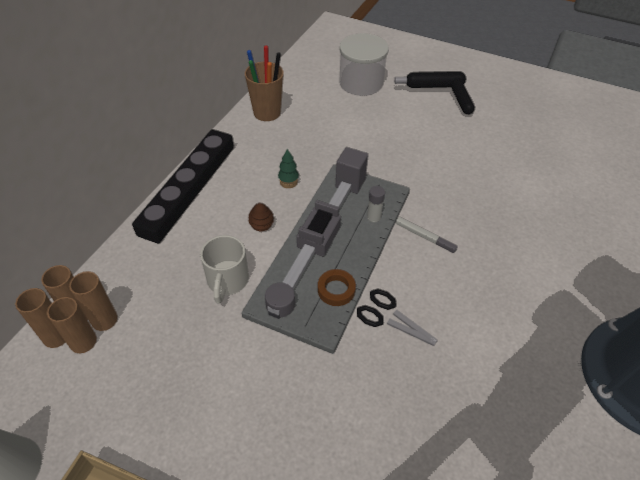

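The scene view shows the trimmer with the tall stop at (210,278), the bar at (308,244) and the low round stop at (390,230). In the side view the tall stop's top is at about (352,157), the bar at (320,220), the low post at (280,297), and the board corners at about (333,163), (410,188), (335,351), (244,318).

Run:
```python
from h import *
C={n:get_calibration(n) for n in("scene","side")}
B={}
for n,(x0,y0,x1,y1) in {"scene":(285,228,335,262),"side":(303,200,338,240)}.items():
    im=cv2.imread(f"pics/{n}0.png"); m=(im[y0:y1,x0:x1].max(2)<32).astype(np.uint8)
    k,l,st,ce=cv2.connectedComponentsWithStats(m); i=1+st[1:,4].argmax()
    cs=cv2.findContours((l==i).astype(np.uint8),0,2)[0]; r=cv2.minAreaRect(cs[0])
    bx=cv2.boxPoints(r)+[x0,y0]; B[n]=ce[i]+[x0,y0]
    print(n,st[i],B[n],onplane(C[n],*B[n],66).round(1)); print([onplane(C[n],*p,66)[:2].round(1).tolist() for p in bx])
# two-view triangulation of bar
o1,d1=ray(C["scene"],*B["scene"]);o2,d2=ray(C["side"],*B["side"])
t=np.linalg.lstsq(np.c_[d1,-d2],o2-o1,rcond=None)[0];print("tri",o1+t[0]*d1,o2+t[1]*d2)
c=C["side"]
# board corners at z=18
q=[onplane(c,*p,18)[:2].round(1) for p in((333,163),(410,188),(335,351),(244,318))];print("corners",q)
print("sides",[np.linalg.norm(q[i]-q[(i+1)%4]).round(0) for i in range(4)])
im=cv2.imread("pics/side0.png")[130:370,200:440]
cv2.imwrite("pics/crop.png",cv2.convertScaleAbs(cv2.resize(im,(600,600),interpolation=2),alpha=1.7))
```

```text
scene [  6   4  36  23 442] [308.97285068 242.33936652] [595.6  -7.6  66. ]
[[576.9, -29.5], [573.2, 28.8], [612.8, 14.6], [615.2, -41.2]]
side [  5  10  24  24 328] [319.78658537 221.30487805] [585.1  -8.8  66. ]
[[598.0, 14.7], [601.9, -38.6], [572.4, -33.3], [569.5, 19.2]]
tri [590.18797383  -4.65378529  62.11310003] [585.64473925  -9.88847037  64.5700454 ]
corners [array([ 649.2, -205.5]), array([ 478.7, -208.6]), array([461.3, 189.1]), array([622.3, 201.3])]
sides [np.float64(171.0), np.float64(398.0), np.float64(161.0), np.float64(408.0)]
```

View pics/crop.png

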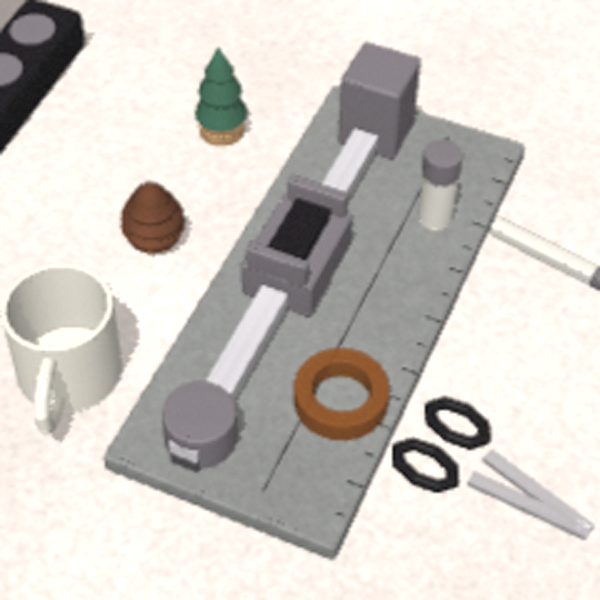

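The crop confirms the layout: the tall square stop is at the -y end (crop (380,75)), the bar at (300,228), and the glue and tape sit on the robot's side. Estimates are bar ≈ (587,-8) and yaw ≈ 0.05, so I'm moving above it with the fingers closed.

Call:
{"api": "apply_moves", "payload": {
  "moves": [
    [24, -40, 0, 0, 0, 0.04],
    [48, -80, 0, 0, 0, 0.08],
    [72, -120, 0, 0, 0, 0.12],
    [96, -160, 0, 0, 0, 0.16],
    [120, -200, 0, 0, 0, 0.2],
    [144, -240, 0, 0, 0, 0.24],
    [168, -280, 0, 0, 0, 0.28],
    [192, -320, 0, 0, 0, 0.32],
    [216, -360, 0, 0, 0, 0.36],
    [240, -390, 0, 0, 0, 0.4]
  ],
  "claw": 0
}}

```text
time_s: 1.1
ee_pos: [457.9, 193.5, 199.4]
eef_rot: [0.07, -3.14, 0.001]
contact_force: [0.8, 0.6, -0.2]
grip_width: 0.175
grip_force: 0.0
```

Call:
{"api": "apply_moves", "payload": {
  "moves": [
    [25, -40, 0, 0, 0, 0],
    [50, -80, 0, 0, 0, 0],
    [75, -120, 0, 0, 0, 0],
    [100, -160, 0, 0, 0, 0],
    [125, -195, 0, 0, 0, 0],
    [125, -195, 0, 0, 0, 0],
    [125, -195, 0, 0, 0, 0]
  ]
}}

```text
time_s: 1.8
ee_pos: [582.3, 0.1, 198.9]
eef_rot: [0.066, -3.139, -0.001]
contact_force: [-0.7, 0.6, 0.5]
grip_width: 0.005
grip_force: 0.0
```

Run:
```python
from h import *
from scipy.spatial.transform import Rotation as R
s=observe();c=get_calibration("wrist");cv2.imwrite("pics/w1.png",camera("wrist")[:,:,::-1]); np.savez("w1.npz",mtx=c["mtx"],extrinsics=c["extrinsics"])
print(s["time_s"],s["ee_pos"].round(1),R.from_rotvec(s["eef_rot"]).as_matrix().round(3).tolist(),s["joints"].round(2),s["grip_width"],np.round(c["extrinsics"],2).tolist())
```

```text
1.8 [5.823e+02 1.000e-01 1.989e+02] [[-0.999, -0.042, -0.002], [-0.042, 0.999, 0.001], [0.002, 0.001, -1.0]] [-0.19  0.47  1.54  0.    1.13 -1.8 ] 0.005436113062229234 [[-0.04, -0.96, -0.26, 509.16], [1.0, -0.04, -0.01, -2.35], [0.0, -0.27, 0.96, 383.95], [0.0, 0.0, 0.0, 1.0]]
```

View pics/w1.png

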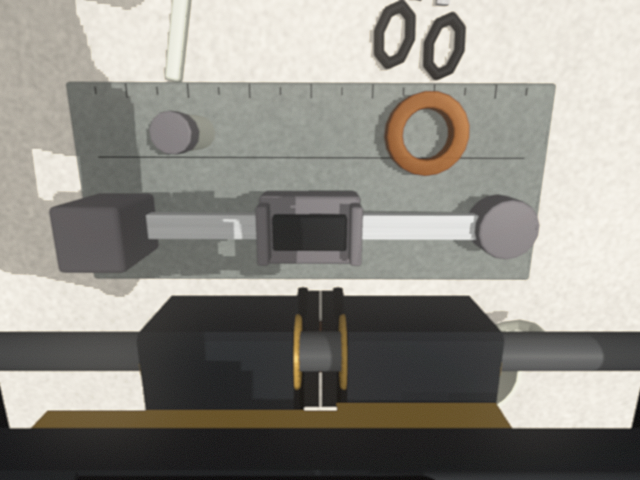

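The wrist view shows the bar at about (310,233), the low round stop at (507,228), the tall stop at left with its top around (100,232), and the closed fingertips at (320,290).

Run:
```python
from h import *
c=np.load("w1.npz"); im=cv2.imread("pics/w1.png")
x0,y0,x1,y1=262,205,358,258
m=(im[y0:y1,x0:x1].max(2)<50).astype(np.uint8)
k,l,st,ce=cv2.connectedComponentsWithStats(m);i=1+st[1:,4].argmax()
r=cv2.minAreaRect(cv2.findContours((l==i).astype(np.uint8),0,2)[0][0]);bx=cv2.boxPoints(r)+[x0,y0]
print(st[i],bx.round(0).tolist())
w=np.array([onplane(c,*p,66)[:2] for p in bx]);print(w.round(1).tolist(),w.mean(0))
# head lips' outer edges at z=76, low stop disc, board corners
print("lips",[onplane(c,*p,76)[:2].round(1) for p in((258,205),(258,264),(361,206),(361,264))])
print("low",onplane(c,507,227,52).round(1))
q=[onplane(c,*p,18)[:2].round(1) for p in((68,84),(554,84),(528,278))];print("board",q,np.linalg.norm(q[0]-q[1]),np.linalg.norm(q[2]-q[1]))
print("tall top",[onplane(c,*p,90)[:2].round(1) for p in((52,207),(60,271),(122,271),(107,206))])
print("rail",[onplane(c,*p,42)[:2].round(1) for p in((155,213),(155,238),(470,215),(470,239))])
```

```text
[  11   10   72   35 1185] [[273.0, 215.0], [344.0, 215.0], [344.0, 249.0], [273.0, 249.0]]
[[573.0, -35.3], [570.8, 18.8], [597.7, 20.3], [599.9, -34.9]] [585.38267201  -7.79417184]
lips [array([564. , -45.3]), array([609.4, -45.2]), array([561.7,  30.2]), array([606.2,  33.2])]
low [578.  150.8  52. ]
board [array([ 481.8, -207.1]), array([465.6, 185.8]), array([631.7, 193.2])] 393.23383628573976 166.26475874339698
tall top [array([ 568.9, -187.4]), array([ 616.1, -187.5]), array([ 614.3, -142.4]), array([ 566.6, -148.9])]
rail [array([ 580.2, -134.2]), array([ 601.3, -135.5]), array([571.3, 123.5]), array([591.5, 126.2])]
```

The measurements agree: the stops are 317 mm apart (expected 320), the board is 393×166, and the yaw is 0.044. That puts the bar at about (586,-8), the tall stop at about (592,-166), and the travel at 95 mm along (+4,-95). Descending to just above the bar.

Call:
{"api": "apply_moves", "payload": {
  "moves": [
    [3, -6, -35, 0, 0, 0],
    [3, -12, -70, 0, 0, 0],
    [3, -12, -100, 0, 0, 0],
    [3, -12, -120, 0, 0, 0],
    [3, -12, -126, 0, 0, 0],
    [3, -12, -128, 0, 0, 0],
    [3, -12, -128, 0, 0, 0]
  ]
}}

```text
time_s: 2.55
ee_pos: [586.0, -10.5, 72.4]
eef_rot: [-0.071, 3.14, -0.0]
contact_force: [-0.1, -0.4, 0.8]
grip_width: 0.004
grip_force: 0.0
```

Call:
{"api": "apply_moves", "payload": {
  "moves": [
    [0, 0, -2, 0, 0, 0],
    [0, 0, -4, 0, 0, 0],
    [0, 0, -6, 0, 0, 0],
    [0, 0, -8, 0, 0, 0],
    [0, 0, -8, 0, 0, 0],
    [0, 0, -8, 0, 0, 0]
  ]
}}

```text
time_s: 3.15
ee_pos: [585.6, -11.2, 63.6]
eef_rot: [0.069, -3.141, -0.0]
contact_force: [-0.3, 0.2, 0.5]
grip_width: 0.004
grip_force: 0.0
```

Run:
```python
from h import *
s=observe();print(s["time_s"],s["ee_pos"].round(2),s["contact_force"].round(2),s["moment"].round(2))
cv2.imwrite("pics/w2.png",camera("wrist")[:,:,::-1])
```

```text
3.15 [585.61 -11.2   63.59] [-0.31  0.17  0.46] [ 0.03  0.06 -0.02]
```

View pics/w2.png

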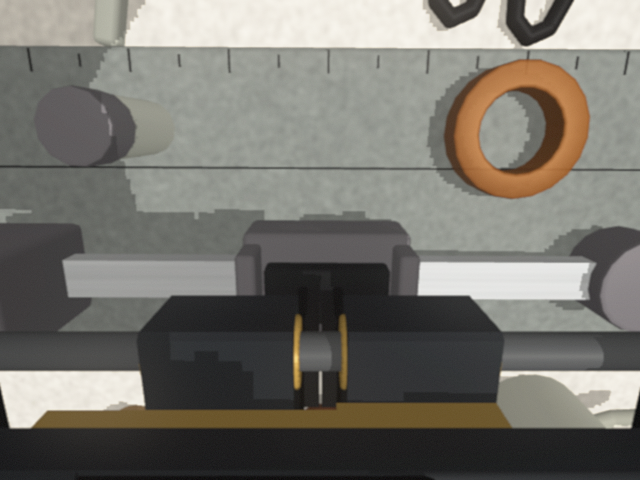

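The wrist view shows the fingertips (302–342, 290) between the lips (248 and 405) and over the bar. There is no contact force yet, so I'll go on down in small steps.

Call:
{"api": "apply_moves", "payload": {
  "moves": [
    [0, 0, -1, 0, 0, 0],
    [0, 0, -2, 0, 0, 0],
    [0, 0, -2, 0, 0, 0],
    [0, 0, -2, 0, 0, 0]
  ]
}}

```text
time_s: 3.6
ee_pos: [585.7, -11.1, 61.6]
eef_rot: [0.07, -3.141, -0.0]
contact_force: [-0.7, 0.8, 0.1]
grip_width: 0.004
grip_force: 0.0
```

Call:
{"api": "apply_moves", "payload": {
  "moves": [
    [0, 0, -1, 0, 0, 0],
    [0, 0, -2, 0, 0, 0],
    [0, 0, -2, 0, 0, 0],
    [0, 0, -2, 0, 0, 0]
  ]
}}

```text
time_s: 4.0
ee_pos: [585.6, -11.1, 59.6]
eef_rot: [0.069, -3.141, -0.0]
contact_force: [-0.2, 0.5, 0.5]
grip_width: 0.002
grip_force: 0.0
```

No force yet at 59.6, so I'm checking from the outside cameras.

Run:
```python
from h import *
o=[]
for n,(x,y) in {"scene":(308,240),"side":(320,215)}.items():
    im=camera(n)[:,:,::-1]; cv2.imwrite(f"pics/{n}2.png",im)
    u=proj(get_calibration(n),observe()["ee_pos"]);print(n,u.round(1))
    o.append(cv2.convertScaleAbs(cv2.resize(im[y-60:y+60,x-40:x+40],(400,600),interpolation=2),alpha=2.2))
cv2.imwrite("pics/c2.png",np.hstack(o))
```

```text
scene [303.9 243.5]
side [320.  222.6]
```

View pics/c2.png

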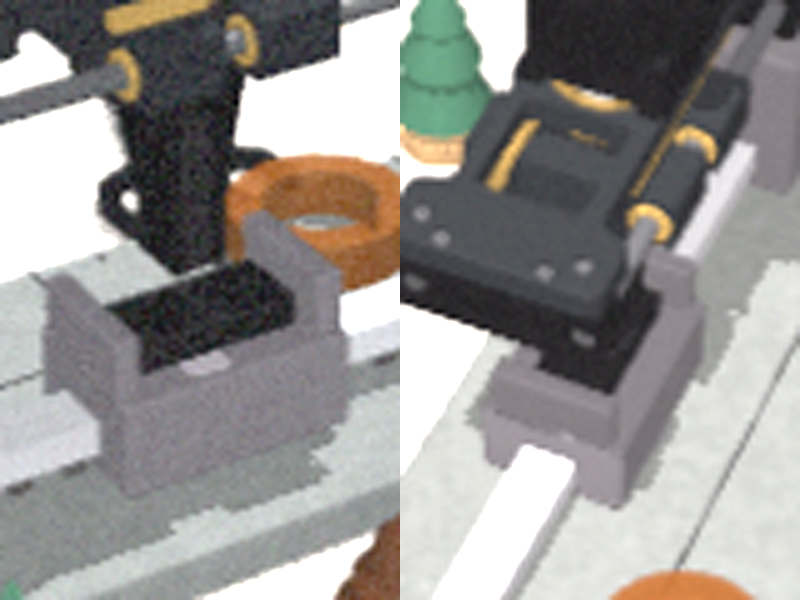

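The scene view (left) shows the finger ending near scene pixel (306,234), above or behind the bar. The TCP should project at (304,243), and black on black is unclear, so I'm stretching the darks.

Run:
```python
from h import *
w=np.load("w1.npz");print("w1 tcp px",proj(w,[582.3,.1,198.9]).round(1), "bar in scene corners z66:")
o=[]
for n,(x,y) in {"scene":(308,240),"side":(320,215)}.items():
    im=cv2.imread(f"pics/{n}2.png");g=cv2.resize(im[y-30:y+30,x-40:x+40],(800,600),interpolation=2)[:, :]
    g=cv2.resize(g,(400,300)); g=(255*np.clip(cv2.GaussianBlur(g,(5,5),0)/90.,0,1)**.6).astype(np.uint8)
    o.append(cv2.resize(g,(600,450)) if 0 else g)
cv2.imwrite("pics/c3.png",cv2.resize(np.vstack(o),(600,600*1)) if 0 else np.vstack(o))
im=cv2.imread("pics/scene2.png").max(2);i0=cv2.imread("pics/scene0.png").max(2)
for v in range(226,256,2): print(v,im[v,290:330:2],"|",i0[v,290:330:2])
```

```text
w1 tcp px [318.5 292.7] bar in scene corners z66:
226 [101  49  26  22  18  23  23  27  30  21  26  24  55  58  59  61  61  60
  66  88] | [91 43 15 26 34 67 79 83 82 85 71 50 53 51 50 59 74 74 73 76]
228 [155  97  92  16  13  18  28  16  25  27  25  22  58  55  58  58  59  61
  56  58] | [138  85  79  79  82  83  76  84  86  83  68  54  48  55  49  52  59  73
  73  74]
230 [93 92 93 77 20 19 25 25 30 26 16 27 58 60 57 56 57 62 60 55] | [82 81 82 81 81 80 81 84 88 83 58 57 49 54 49 50 49 55 66 76]
232 [93 94 93 95 91 23 23 20 31 21 36 35 45 37 33 55 54 60 58 59] | [85 83 80 81 80 83 84 84 84 85 69 58 39 22 29 50 48 52 54 63]
234 [97 92 91 90 94 93 35 33 80 64 35 20 16 18 17 19 48 56 57 56] | [80 81 83 81 85 83 83 83 80 65 32 20 20 24 21 23 47 48 49 51]
236 [90 93 95 95 94 89 68 37 26 22 25 22 13 29 23 22 25 52 58 54] | [80 80 84 81 82 81 65 39 23 11 19 24 21 27 23 23 19 45 46 49]
238 [92 90 93 64 42 16 19 31 16 28 22 14 24 18 24 15 17 26 37 57] | [79 81 81 55 30 24 21 21 20 27 25 27 15 18 23 27 26 24 39 50]
240 [63 35 22 19 24 12 20 18 25 26 25 25 11 22 21 13 26 21 31 56] | [56 33 20
[... 262 characters left out ...]
7 23 19 18 19 20 21 20 12 19 27 18 21 20 21 30 52]
246 [59 52 40 24 22 10 24 21 25 16 27 22 15 21 17 28 51 55 56 58] | [73 75 52 20 26 22 25 28 25 15 17 29 23 25 17 32 61 71 59 52]
248 [63 62 62 30 23 26 21 29 18 25 21 20 30 51 57 57 59 59 59 56] | [63 73 72 27 26 23 20 20 19 19 21 15 34 60 72 75 73 77 75 72]
250 [60 64 61 33 26 28 10 24 25 22 70 67 56 57 58 57 59 61 64 64] | [53 57 53 32 25 12 19 22 24 26 62 69 73 76 76 73 71 76 73 68]
252 [56 66 63 33 23 21 21 67 81 85 82 83 67 58 62 66 65 65 67 62] | [52 59 53 34 24 25 25 62 69 74 74 73 73 73 74 76 69 61 58 56]
254 [56 62 63 36 43 54 60 61 82 86 71 64 64 68 67 63 65 63 64 61] | [52 55 56 28 51 69 75 72 75 73 72 75 75 70 59 60 55 55 54 56]
```

View pics/c3.png

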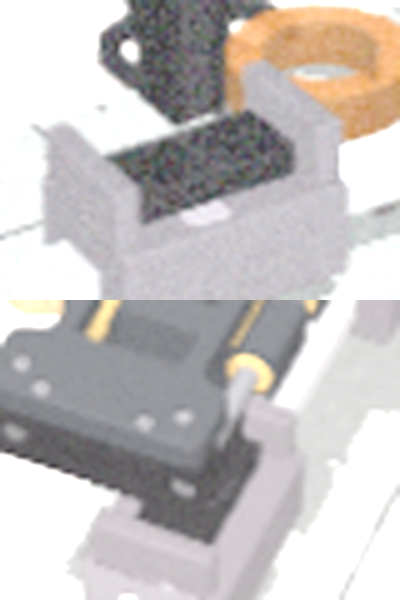

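There is a visible strip between the finger's end at scene (302–312, 233) and the bar, so the tip is either higher or nearer the robot than reported. I'm checking which along that ray.

Run:
```python
from h import *
c=get_calibration("scene"); w=get_calibration("wrist"); s=get_calibration("side"); print(observe()["ee_pos"].round(1))
for z in(60,66,70,75,80,85): print(z,onplane(c,307,233.5,z)[:2].round(1),"wrist px of tip near/mid/far",[proj(w,[585.6+d,-11,z]).round(0).tolist() for d in(-9.5,0,9.5)],"scene",proj(c,[594,-11,z]).round(0),"side",proj(s,[577,-11,z]).round(0))
im=cv2.imread("pics/w1.png")
for v in range(276,316,3): print(v,im[v,284:356:3].max(1))
a=cv2.imread("pics/scene0.png").max(2);
```

```text
[585.7 -11.2  59.7]
60 [562.7   6.8] wrist px of tip near/mid/far [[320.0, 274.0], [319.0, 293.0], [318.0, 312.0]] scene [307. 246.] side [324. 224.]
66 [571.4   2.2] wrist px of tip near/mid/far [[320.0, 278.0], [319.0, 298.0], [318.0, 317.0]] scene [306. 242.] side [324. 222.]
70 [577.2  -0.8] wrist px of tip near/mid/far [[320.0, 281.0], [319.0, 301.0], [318.0, 321.0]] scene [306. 240.] side [324. 221.]
75 [584.5  -4.7] wrist px of tip near/mid/far [[320.0, 285.0], [319.0, 306.0], [318.0, 326.0]] scene [306. 237.] side [324. 219.]
80 [591.7  -8.5] wrist px of tip near/mid/far [[320.0, 289.0], [319.0, 311.0], [318.0, 331.0]] scene [306. 235.] side [325. 217.]
85 [599.  -12.4] wrist px of tip near/mid/far [[320.0, 294.0], [319.0, 316.0], [318.0, 337.0]] scene [306. 232.] side [325. 215.]
276 [154 151 149 152 148 152 151 150 152 147 150 149 149 153 149 152 152 147
 141 144 147 145 144 147]
279 [208 200 201 205 204 207 210 209 215 207 199 201 206 210 208 204 203 209
 210 212 210 207 203 201]
282 [236 234 234 233 234 237 234 233 239 238 238 238 239 239 237 237 237 238
 238 240 243 244 
[... 441 characters left out ...]
  46  43  40  41  46  47  46  46 124  47  48  47  49  40
  45  44  49  50  51  52]
300 [ 50  47  44  48  48  44  41  41  44  47  49  47 124  46  47  46  45  44
  44  44  48  48  50  49]
303 [ 47  47  46  48  47  41  43  40  44  47  45  45 124  45  45  47  45  44
  42  43  47  47  50  49]
306 [ 45  44  45  48  48  42  41  42  46  44  42  46 128  45  43  47  45  42
  41  44  45  50  49  46]
309 [ 47  46  46  46  47  42  39  41  43  45  46  44 126  45  45  46  46  40
  41  42  43  48  49  49]
312 [ 46  45  45  48  43  43  39  41  43  43  42  47 123  45  44  42  44  41
  41  41  46  48  49  43]
315 [ 45  42  47  46  87  86  38  43  43  45  44  43 122  43  44  43  47  42
  40  83  84  42  46  46]
```

All three views agree that the tip is really at z ≈ 80, about 20 mm above the reported TCP, and laterally over the bar. Contact is therefore expected near reported z ≈ 46, and I'll descend by feel.

Call:
{"api": "apply_moves", "payload": {
  "moves": [
    [0, 0, -4, 0, 0, 0],
    [0, 0, -8, 0, 0, 0],
    [0, 0, -11, 0, 0, 0],
    [0, 0, -11, 0, 0, 0],
    [0, 0, -11, 0, 0, 0]
  ]
}}

```text
time_s: 4.6
ee_pos: [585.5, -11.1, 48.4]
eef_rot: [0.069, -3.14, -0.0]
contact_force: [-0.2, -0.0, -0.3]
grip_width: 0.011
grip_force: 0.0
```

Call:
{"api": "apply_moves", "payload": {
  "moves": [
    [0, 0, -1, 0, 0, 0],
    [0, 0, -2, 0, 0, 0],
    [0, 0, -3, 0, 0, 0],
    [0, 0, -3, 0, 0, 0],
    [0, 0, -3, 0, 0, 0]
  ]
}}

```text
time_s: 5.1
ee_pos: [585.7, -11.1, 45.7]
eef_rot: [0.07, -3.141, 0.0]
contact_force: [-0.7, -0.5, -0.5]
grip_width: 0.007
grip_force: 0.0
```

Call:
{"api": "apply_moves", "payload": {
  "moves": [
    [0, 0, -1, 0, 0, 0],
    [0, 0, -2, 0, 0, 0],
    [0, 0, -2, 0, 0, 0],
    [0, 0, -2, 0, 0, 0]
  ]
}}

```text
time_s: 5.5
ee_pos: [585.6, -11.1, 43.6]
eef_rot: [0.069, -3.141, -0.0]
contact_force: [-0.0, 0.6, -0.7]
grip_width: 0.007
grip_force: 0.0
```

Call:
{"api": "apply_moves", "payload": {
  "moves": [
    [0, 0, -1, 0, 0, 0],
    [0, 0, -2, 0, 0, 0],
    [0, 0, -2, 0, 0, 0],
    [0, 0, -2, 0, 0, 0]
  ]
}}

```text
time_s: 5.9
ee_pos: [585.7, -11.1, 41.9]
eef_rot: [-0.069, 3.141, -0.0]
contact_force: [-0.9, -0.4, 4.4]
grip_width: 0.004
grip_force: 2.2
```

The 4.4 N reading shows contact at about reported z 42. Pressing 6 mm more.

Call:
{"api": "apply_moves", "payload": {
  "moves": [
    [0, 0, -2, 0, 0, 0],
    [0, 0, -4, 0, 0, 0],
    [0, 0, -5, 0, 0, 0],
    [0, 0, -6, 0, 0, 0],
    [0, 0, -6, 0, 0, 0],
    [0, 0, -6, 0, 0, 0]
  ]
}}

```text
time_s: 6.5
ee_pos: [585.7, -11.2, 35.9]
eef_rot: [-0.07, 3.141, -0.0]
contact_force: [-1.4, 1.4, 7.3]
grip_width: 0.005
grip_force: 3.4
```

7.3 N matches a bar pressed about 6 mm. Sliding along the rail towards the tall stop.

Call:
{"api": "apply_moves", "payload": {
  "moves": [
    [0.1, -2, 0, 0, 0, 0],
    [0.2, -5, 0, 0, 0, 0],
    [0.4, -9, 0, 0, 0, 0],
    [0.6, -13, 0, 0, 0, 0],
    [0.7, -17, 0, 0, 0, 0],
    [0.9, -21, 0, 0, 0, 0],
    [1.1, -25, 0, 0, 0, 0],
    [1.3, -29, 0, 0, 0, 0],
    [1.4, -32, 0, 0, 0, 0],
    [1.5, -34, 0, 0, 0, 0]
  ]
}}

```text
time_s: 7.5
ee_pos: [587.1, -45.2, 35.9]
eef_rot: [0.069, -3.141, -0.0]
contact_force: [-2.1, 0.5, 7.3]
grip_width: 0.001
grip_force: 3.4
```

Run:
```python
from h import *
s=observe();print(s["time_s"],s["ee_pos"].round(2),s["contact_force"].round(2))
for n in("wrist","side","scene"): cv2.imwrite(f"pics/{n}4.png",camera(n)[:,:,::-1])
a=cv2.imread("pics/wrist4.png")[180:400,100:500];b=cv2.imread("pics/scene4.png")[190:310,170:390]
cv2.imwrite("pics/c4.png",np.vstack([cv2.resize(a,(560,308)),cv2.convertScaleAbs(cv2.resize(b,(535,292),interpolation=2),alpha=2) if 0 else cv2.convertScaleAbs(cv2.resize(b,(560,290),interpolation=2),alpha=2)]))
```

```text
7.5 [587.06 -45.2   35.91] [-2.15  0.5   7.27]
```

View pics/c4.png

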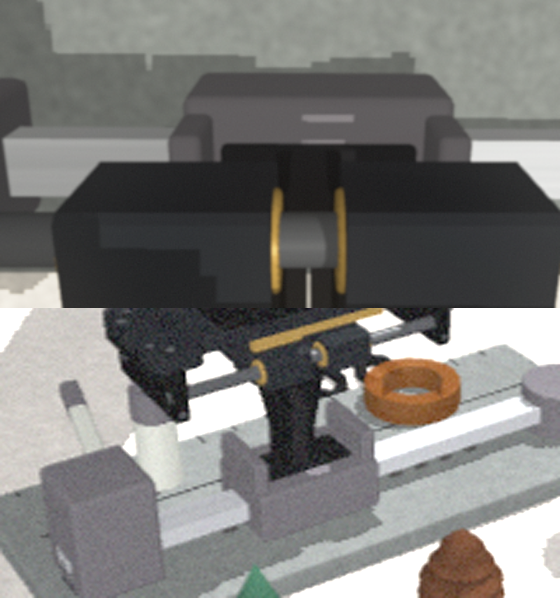

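The head follows the fingertips by friction: in the scene view (bottom) it is moving toward the tall stop with the finger centred on the bar at 7.3 N. The gripper body's lower corner is at about scene (241,234), so I'm checking that it clears the 90 mm stop and the glue.

Run:
```python
from h import *
c=get_calibration("scene")
o,d=ray(c,242,234)
for z in(80,90,100,110,120,130,140): print(z,onplane(c,242,234,z)[:2].round(0))
im=cv2.imread("pics/scene4.png").max(2)
for v in range(214,240,2): print(v,im[v,226:252:2])
w=get_calibration("wrist");wi=cv2.imread("pics/wrist4.png")
for p in((578,-21),(578,-95)): pass
```

```text
80 [543. -94.]
90 [ 559. -100.]
100 [ 574. -106.]
110 [ 590. -112.]
120 [ 605. -117.]
130 [ 621. -123.]
140 [ 636. -129.]
214 [ 25  27  29  30  35  29  32  29  32  28  28 133 154]
216 [ 23  21  27  28  37  29  22  22  24 149 153 155 159]
218 [ 23  26  19  19  22  20  19  20  20 156 156 157 155]
220 [ 19  22  15  15  22  17  24  23  10 145 155 105  67]
222 [22 17 25 15 16 19 24 14 17 52 52 53 54]
224 [30 26 22 22 16 22 16 23 19 48 53 55 54]
226 [ 62  26  23  11  11  47  17  19  19  44  49  82 133]
228 [ 63  65  40  14  21  40  30  23  18 126 151 155 156]
230 [ 64  64  67  37  18  24  20  16  24 108 158 156 154]
232 [ 64  66  67  63  31  30  17  17  27  74 158 155 154]
234 [ 69  63  65  64  60  23  15  37  48  72 154 153 158]
236 [ 66  65  68  62  62  58  34  22  17 101 155 156 152]
238 [ 81  72  70  85 106 108 105 139 152 152 154 152 156]
```

The body corner solves to z ≈ 130, clear of the stop (90) and the glue (72). Continuing the slide.

Call:
{"api": "apply_moves", "payload": {
  "moves": [
    [0.1, -3, 0, 0, 0, 0],
    [0.3, -8, 0, 0, 0, 0],
    [0.6, -13, 0, 0, 0, 0],
    [0.8, -18, 0, 0, 0, 0],
    [1.0, -23, 0, 0, 0, 0],
    [1.2, -28, 0, 0, 0, 0],
    [1.5, -33, 0, 0, 0, 0],
    [1.7, -38, 0, 0, 0, 0],
    [1.9, -43, 0, 0, 0, 0],
    [2.1, -48, 0, 0, 0, 0]
  ]
}}

```text
time_s: 8.65
ee_pos: [588.9, -93.1, 35.9]
eef_rot: [0.069, -3.14, -0.001]
contact_force: [-2.3, 0.4, 7.3]
grip_width: 0.001
grip_force: 3.4
```

Call:
{"api": "apply_moves", "payload": {
  "moves": [
    [0.1, -2, 0, 0, 0, 0],
    [0.2, -4, 0, 0, 0, 0],
    [0.3, -6, 0, 0, 0, 0],
    [0.4, -8, 0, 0, 0, 0],
    [0.5, -10, 0, 0, 0, 0],
    [0.5, -10, 0, 0, 0, 0]
  ]
}}

```text
time_s: 9.25
ee_pos: [589.3, -103.3, 35.9]
eef_rot: [0.069, -3.14, -0.0]
contact_force: [-2.3, -0.5, 5.9]
grip_width: 0.006
grip_force: 3.4
```

Call:
{"api": "apply_moves", "payload": {
  "moves": [
    [0.1, -2, 0, 0, 0, 0],
    [0.2, -4, 0, 0, 0, 0],
    [0.2, -5, 0, 0, 0, 0],
    [0.2, -6, 0, 0, 0, 0],
    [0.2, -6, 0, 0, 0, 0]
  ]
}}

```text
time_s: 9.75
ee_pos: [589.7, -107.6, 35.8]
eef_rot: [0.068, -3.14, -0.004]
contact_force: [-1.2, 4.0, 6.4]
grip_width: 0.01
grip_force: 3.4
```

Fy has risen to 4 N, which suggests the head is at the stop. I'll push slightly further to be sure it is seated.

Call:
{"api": "apply_moves", "payload": {
  "moves": [
    [0, -1, 0, 0, 0, 0],
    [0.1, -2, 0, 0, 0, 0],
    [0.1, -3, 0, 0, 0, 0],
    [0.1, -3, 0, 0, 0, 0],
    [0.1, -3, 0, 0, 0, 0]
  ]
}}

```text
time_s: 10.25
ee_pos: [590.1, -110.6, 35.9]
eef_rot: [-0.068, 3.141, 0.004]
contact_force: [-0.3, 4.9, 6.3]
grip_width: 0.004
grip_force: 3.4
```

Run:
```python
from h import *
s=observe();print(s["time_s"],s["ee_pos"].round(2),s["contact_force"].round(2))
for n in("wrist","side","scene"): cv2.imwrite(f"pics/{n}5.png",camera(n)[:,:,::-1])
a=cv2.imread("pics/wrist5.png")[180:400,100:500];b=cv2.imread("pics/scene5.png")[190:310,170:390]
cv2.imwrite("pics/c5.png",np.vstack([cv2.resize(a,(560,308)),cv2.convertScaleAbs(cv2.resize(b,(560,290),interpolation=2),alpha=2)]))
```

```text
10.25 [ 590.11 -110.58   35.87] [-0.28  4.92  6.27]
```

View pics/c5.png

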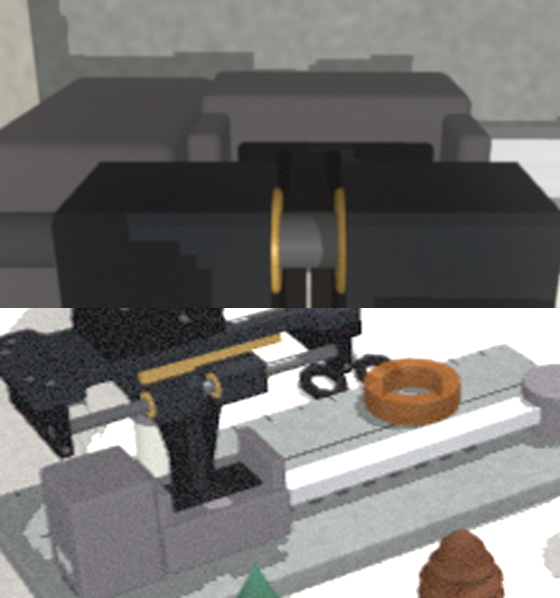

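The head is against the tall square stop, with no gap in either view, and the finger is pushing on it with 5 N sideways and 6 N down. Lifting straight up while it is still biased towards the stop.

Call:
{"api": "apply_moves", "payload": {
  "moves": [
    [0, 0, 2, 0, 0, 0],
    [0, 0, 4, 0, 0, 0],
    [0, 0, 6, 0, 0, 0],
    [0, 0, 9, 0, 0, 0],
    [0, 0, 14, 0, 0, 0],
    [0, 0, 25, 0, 0, 0],
    [0, 0, 45, 0, 0, 0],
    [0, 0, 75, 0, 0, 0],
    [0, 0, 110, 0, 0, 0],
    [0, 0, 140, 0, 0, 0]
  ]
}}

```text
time_s: 11.4
ee_pos: [590.3, -112.8, 177.7]
eef_rot: [-0.069, 3.14, -0.002]
contact_force: [0.1, -0.5, 0.4]
grip_width: 0.006
grip_force: 0.0
```

Call:
{"api": "apply_moves", "payload": {
  "moves": [
    [-20, 20, 10, 0, 0, 0],
    [-50, 50, 20, 0, 0, 0],
    [-50, 60, 20, 0, 0, 0],
    [-50, 60, 20, 0, 0, 0],
    [-50, 60, 20, 0, 0, 0]
  ]
}}

```text
time_s: 11.9
ee_pos: [541.1, -52.9, 196.0]
eef_rot: [-0.07, 3.139, -0.002]
contact_force: [-0.1, 0.2, -0.1]
grip_width: 0.006
grip_force: 0.0
```

Run:
```python
from h import *
s=observe();print(s["time_s"],s["ee_pos"].round(1),s["contact_force"].round(2))
w=get_calibration("wrist");a=camera("wrist")[:,:,::-1];b=camera("scene")[:,:,::-1];cv2.imwrite("pics/w6.png",a)
m=(a[:,:].max(2)<50).astype(np.uint8);k,l,st,ce=cv2.connectedComponentsWithStats(m)
for i in range(1,k):
    if st[i,4]>300: print(st[i],ce[i].round(0),onplane(w,*ce[i],66).round(1))
cv2.imwrite("pics/c6.png",np.vstack([cv2.resize(a[:330],(560,289)),cv2.convertScaleAbs(cv2.resize(b[190:310,170:390],(560,300),interpolation=2),alpha=2)]))
```

```text
11.9 [541.1 -52.9 196. ] [-0.11  0.16 -0.12]
[  139   267   180   142 17309] [225. 342.] [ 639.6 -126.4   66. ]
[ 322  289  178   57 5650] [403. 315.] [608.9  17.5  66. ]
[ 323  371  173   35 2017] [390. 394.] [682.9  13.9  66. ]
[    0   393   640    87 32318] [316. 453.] [746.2 -47.3  66. ]
```

View pics/c6.png

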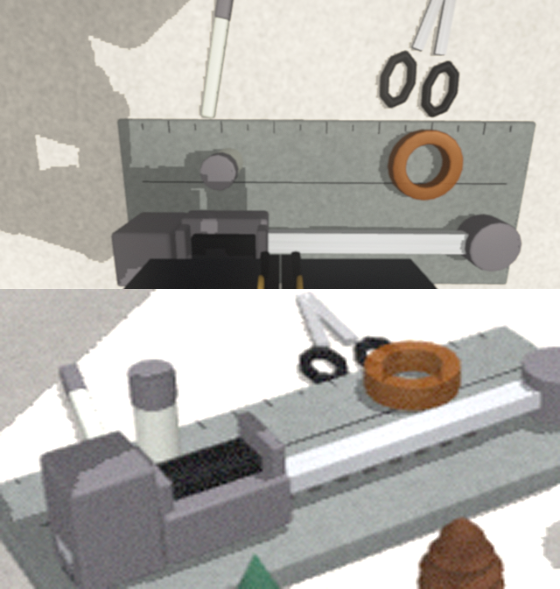

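The head sits against the tall stop, the arm is clear, and the bystanders are in place. Last check is whether the bar has sprung up, using its far top edge in the scene view.

Run:
```python
from h import *
c=get_calibration("scene");b=camera("scene")[:,:,::-1].max(2)
u=np.array([.044*-1,1]);hc0=np.array([586,-8.]);
def edge(im,col,r0,r1):
    v=im[r0:r1,col].astype(int); return r0+np.where(v<34)[0][0] if (v<34).any() else None
i0=cv2.imread("pics/scene0.png").max(2)
for nm,im,y in(("start",i0,-8),("end",b,-103)):
    for dy in(-8,0,8):
        x=586-.044*(y+8); P={z:proj(c,[x-14-.044*dy,y+dy,z]) for z in(66,58)}
        col=int(round(P[66][0])); print(nm,dy,"col",col,"row if up %.1f down %.1f"%(P[66][1],P[58][1]),"seen",edge(im,col,int(P[66][1])-6,int(P[66][1])+14))
```

```text
start -8 col 297 row if up 236.9 down 241.3 seen 239
start 0 col 301 row if up 235.4 down 239.8 seen 237
start 8 col 306 row if up 233.9 down 238.3 seen 236
end -8 col 241 row if up 255.4 down 259.9 seen 257
end 0 col 246 row if up 253.8 down 258.3 seen 256
end 8 col 251 row if up 252.1 down 256.6 seen 254
```

The far edge has the same offset as at the start (+2 px), so the bar is up.

```bash
python3 -c "
from plant import *
print(finish_job())"
```

```text
the job is handed in; nothing more can be done
None
```

The head is parked and locked against the tall square stop, the bar has sprung back up, the arm is clear and nothing else looks to have moved; the job is handed in, with no verdict returned.

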